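Proof-load a bonded insert on the lever test stand and hold the load

TASK

Proof-load the bonded brass insert: slide the brown test bar along the stand's base plate (do not lift it) until the brass insert sits under the force gauge's tip, with the whole face of the tip over the brass, and let go of the bar. Then bring the stand's lever down by its black grip until the gauge needle stands at 10 N (straight up, in the green sector), never letting it get to the red sector that begins at 15 N. Finish while still holding the lever there with the fingers, since it springs back if let go; leave everything else where it is.

Things in the scene. Friction and masses are not known exactly. Their poses are not given: they have to be found in the camera images.
- stand: Fixed lever test stand. Origin: centre of the underside of its base plate, 450 (x) x 220 (y) x 15 mm thick, z up. The bar lies on the plate's -x half. Column: front face at x = +135 mm, 305 mm tall. Gauge: round, 68 mm across, centre at x = +75, y = 0, z = 165 mm with the lever up, dial turned 45 deg from -x towards -y; carriage behind it (top 238 mm). Lever on the +y side.
- gauge_tip (a point): Centre of the flat end (6 mm across) of the gauge's steel plunger, pointing down at x = +75, y = 0 mm of the stand. Lever up: 52 mm above the table, 12 mm above the bar's top. The carriage goes down 28 mm per rad of lever; once the tip meets the bar, the gauge's spring takes up the travel, 2 N per mm, up to 10 mm.
- gauge_needle (a joint): Gauge reading: needle angle in rad, 0.25 rad per N (0 unloaded, 2.0 = 8 N, 2.5 = 10 N, 3.0 = 12 N, 3.75 = 15 N, 5.0 = 20 N). The black needle turns clockwise on the white dial from lower left; 10 N is straight up. Green sector 8 to 12 N, red sector from 15 N on.
- lever (a joint): Lever angle in rad: 0 = up at rest (arm rising 0.4 rad above level from the pivot towards the stand's -x), growing as it is brought down; level at 0.4, stop at 1.0. The tip meets the bar at about 0.43; 10 N is at about 0.61. It springs back when let go. At the grip's centre it takes about 4 N to start, 9 N at the 10 N load.
- lever_grip (a point): Centre of the lever's black cylindrical grip, 24 mm in diameter, 82 mm long, its axis along the lever arm; 120 mm from the pivot, and the grip's outer end 161 mm from the pivot. At rest about 232 mm above the table, about 150 mm at 10 N load. It swings in the stand's x-z plane at y = +100 mm.
- lever_pivot (a point): Fixed point on the lever's pivot axis, which runs along the stand's y; 145 mm along +x, 100 mm along +y and 185 mm above the stand's origin. The lever hub there is 34 mm across.
- bar_center (a point): Centre (half-way up) of the loose red-brown test bar, 160 mm (x) by 45 mm (y) by 25 mm tall, about 0.26 kg, lying on the base plate: top 40 mm above the table. Its +x axis points to the end with the insert, roughly towards the column; from the start it has to go some 80 to 150 mm that way.
- insert (a point): Centre of the top face of the brass insert in the bar: brass disc 14 mm across, flush, with a thin white ring (26 mm) painted round it. 55 mm along the bar's +x from its centre, so 25 mm from that end.
- bar_tail (a point): Point in the bar 50 mm along its -x from its centre, half-way up: a place to grip it across its 45 mm width (y) that stays clear of the gauge.
- bar: The same test bar; origin at the centre of its underside.
- plunger: The gauge's plunger; origin at the centre of its tip face.
- spare_tip: Bystander: small steel spare tip, 20 mm across, 34 mm tall, standing on the base plate beside the gauge. Leave alone.
- setting_block: Bystander: steel block 35 x 22 x 30 mm on the base plate beside the column. Leave alone.
- disc_weight: Bystander: aluminium disc weight with a knob, 64 mm across, 46 mm tall, on the table. Leave alone.
- angle_bracket: Bystander: red-brown angle bracket 100 x 50 x 62 mm on the table. Leave alone.
- collar: Bystander: aluminium collar, 68 mm across, 18 mm tall, on the table. Leave alone.
- screwdriver: Bystander: screwdriver lying on the table. Leave alone.
- wrench: Bystander: wrench lying on the table. Leave alone.
- caliper: Bystander: caliper lying on the table, 160 mm long. Leave alone.
Not all that is in view belongs to the job. Leave any turquoise look-alike of the bar alone.

How it is judged:
By the outcome, as a careful person would: the job done as asked, in the order asked, and still so for the second after the job is handed in, while the arm keeps its last pose, push and grip.
It also fails if it takes over 51 s, if anything falls off the work surface, if the arm or the gripper's body presses on something with over 40 N, if the wrist force passes 120 N, or if a joint passes its speed limit or range.

ROBOT

A 7-joint arm with a two-finger parallel gripper is mounted at the origin on the work surface. World frame = base frame: x ahead of the robot, y to its left, z up, the work surface at z = 0. Lengths are in mm, angles in rad, forces in N, time in s.
With the tool pointing down it reaches from about 400 to 900 mm from the base axis. Payload 5.5 kg.
Tool frame: the origin (TCP) lies midway between the tips of the shut fingers; the grasp point (between the pads) lies 19 mm behind it; y points along the fingers, z is the direction in which the jaws open and shut, and the axes are right-handed (so a half turn about y gives the same grasp; the last joint's range is limited). The gripper opens to 85 mm and grips with 20 to 120 N. Pads are 22 mm wide; open, the fingers measure 114 mm over their backs; the gripper's body (76 mm by 85 mm) begins 54 mm behind the grasp point. The pads swing forward as they close: fully open they stand 13 mm farther back than shut.
Start: joints at [-1.049, 0.501, -0.427, 1.55, 0.221, 1.138, -0.21], TCP at [166.31, 628.364, 231.31] pointing down, gripper open.
Joint ranges: [-2.88, 2.88], [-0.31, 2.03], [-1.54, 1.56], [0.2, 2.42], [-1.41, 4.55], [0.19, 2.02], [-2.57, 2.57]. Speed limits (rad/s): [2.57, 2.57, 3.14, 3.14, 3.14, 3.14, 3.14].

INTERFACE

Orientations are given as a rotation vector (axis times angle).
In Python, from workcell import readout, optics, workorder gives the robot as it stands. The module is installed in compiled form; this text tells all that it offers.
- The arm moves only by the tool drive_tool, never from a script. Its argument "commands" is one flat list of numbers, 4 for each row, row after row: the shift along the tool's x, y, z in m, then the turn about the tool's y in degrees. A call has 1 to 12 rows; each row shifts and turns the commanded pose from where the row before left it, along the tool's axes as they then stand; what a row does not reach is not made up. A row lasts 1/12 s, in which the tool goes at most 41.7 mm and 7.16 degrees, less where a joint would pass 70% of its speed; a pose out of reach is approached as far as the arm can. A call with a gripper value outside its range is refused whole. "jaw" is the closure, from -1 (fully open) to 1 (shut), set as the call begins (left out, the last holds). The fingers move at their own pace and stop on an object; "grip_force" is the grip in N (left out, the last holds). Time passes only in rows, so rows that do not move let the fingers close. It gives the time, the measured TCP pose, the force and the opening at its end, in the units of the state.
- readout.get_state(): the state, without advancing time (a new reading comes with each control period).
- optics.grab_frame(name): name is "scene" or "top" or "wrist"; returns (picture, depth): 420x560x3 uint8, red, green, blue; 420x560 float32, mm along the optical axis (not along the pixel's ray), 0 where there is no reading.
- optics.calibration(name): a dict with "fx", "fy", "cx", "cy" (pixels), "k1" (the pictures are not rectified: a ray, as slopes to the right and down, at radius r is drawn at 1 + k1 r^2 times it, then the intrinsics apply), "R" (3x3) and "t" (3): a world point X has camera coordinates R X + t; the wrist camera has in their place "hand_eye" (4x4, takes a point from camera to tool coordinates, whose origin is the TCP and whose axes are the tool frame's). Camera axes: x right, y down, z forward; pixel columns grow to the right and rows downward; lengths in mm; the calibration is good to about 2 mm. A picture is of the moment at which its call begins: read the wrist's pose just before it. calibration takes no time and is no camera call.
- workorder.close_job(): hands the job in, once; it reports no verdict.
The state is a dict: "time_s": time; "q": joint angles; "dq": joint speeds; "joint_torque": joint torques, N m; "ee_pos": TCP position; "eef_rot": TCP orientation; "ft_force": force on the tool from outside, world axes, zero at the start; "wrist_torque": the same for the moment, N m; "grip_width": opening from 0.0 (shut) to 1.0 (fully open).
Only numpy, scipy, OpenCV 4.12 (cv2) and the standard library are available. Lean on these libraries where they do the work, as an engineer would, in place of code of your own. Each camera call takes 0.05 s, during which the arm holds its last target.

## Working session

There is one attempt and no reset: what is moved stays moved. The work goes in short steps, Python scripts to look and compute and a tool call to move; the robot and the scene stay as the last step left them, time stands still between calls to the robot, and variables do not carry over. Pictures are saved under pics/ and viewed, and the job is handed in when it is done.

Besides the shell and the picture viewer there is one more tool, called after ">>>" as name(argument=value, ...), one argument or row to a line, values as JSON. drive_tool: Moves the arm, as the interface text tells. Its arguments: {"type":"object","properties":{"commands":{"type":"array","items":{"type":"number"}},"jaw":{"type":"number"},"grip_force":{"type":"number"}},"required":["commands"]}

```bash
mkdir -p pics; cat > h.py <<'E'
import numpy as np,cv2
from scipy.spatial.transform import Rotation as Ro
from workcell import readout,optics,workorder
def cam(n,st=None):
    c=optics.calibration(n)
    if 'R' in c: R=np.array(c['R']);t=np.array(c['t']).ravel()
    else:
        H=np.array(c['hand_eye']);A=Ro.from_rotvec(st['eef_rot']).as_matrix()
        Rw=A@H[:3,:3];p=A@H[:3,3]+np.array(st['ee_pos']);R=Rw.T;t=-R@p
    return c,R,t
def ray(C,u,v):
    c,R,t=C
    d=np.array([(u-c['cx'])/c['fx'],(v-c['cy'])/c['fy']]);s=d.copy()
    for _ in range(20): s=d/(1+c['k1']*(s@s))
    return -R.T@t, R.T@np.array([s[0],s[1],1.])
def onz(C,u,v,z):
    o,d=ray(C,u,v);return o+d*(z-o[2])/d[2]
def proj(C,X):
    c,R,t=C;p=R@np.array(X,float)+t;s=p[:2]/p[2];s=s*(1+c['k1']*(s@s))
    return s[0]*c['fx']+c['cx'],s[1]*c['fy']+c['cy']
def save(n,im): cv2.imwrite('pics/'+n+'.png',im[:,:,::-1])
def crop(n,im,r0,r1,c0,c1,k): save(n,cv2.resize(im[r0:r1,c0:c1],None,fx=k,fy=k,interpolation=cv2.INTER_CUBIC))
E
python3 - <<'E'
from h import *
s=readout.get_state();print(s)
for n in ['scene','top','wrist']:
    im,d=optics.grab_frame(n);save(n+'0',im);np.savez(n+'0.npz',im=im,d=d)
    C=cam(n,s);print(n,C[0]['fx'],C[0]['k1'],-C[1].T@C[2],C[1][2])
print(Ro.from_rotvec(s['eef_rot']).as_matrix())
E
```

```text
{'time_s': 0.0, 'q': array([-1.04881811,  0.50181642, -0.42679809,  1.55145625,  0.22082304,
        1.1383172 , -0.21031481]), 'dq': array([ 4.13040433e-05,  1.90349139e-03,  3.25826532e-04, -1.69481315e-04,
       -7.06533207e-04,  1.59784191e-03,  6.97208933e-04]), 'joint_torque': array([ 2.63103902e-04, -5.69529533e+01, -5.81619278e+00, -2.80942404e+01,
        1.06862717e-02,  1.18386376e-02, -2.21680517e-05]), 'ee_pos': array([166.20383463, 627.66929024, 230.27707758]), 'eef_rot': array([-1.5631536 ,  0.20337491, -0.20292513]), 'ft_force': array([-0.62242758, -0.3265404 , -0.27716559]), 'wrist_torque': array([ 0.03364865, -0.03518602, -0.01982915]), 'grip_width': 0.9978521389007736}
scene 468.7824870420667 -0.09928309455868665 [1217.81478373  369.33769787 1010.07729782] [-0.62211179 -0.33947915 -0.7055004 ]
top 518.5295738914258 -0.16031648856933706 [ 371.21657909  -34.05073474 1454.23347973] [ 0.07298184  0.01938127 -0.99714493]
wrist 295.4056109717754 -0.006619493029142379 [ 86.6144332  649.49787909 373.31359584] [ 0.30349807 -0.08224104 -0.94927622]
[[ 9.66717931e-01 -5.30085958e-04  2.55844017e-01]
 [-2.55844564e-01 -1.86080131e-03  9.66716141e-01]
 [-3.63677695e-05 -9.99998128e-01 -1.93448960e-03]]
```

View pics/scene0.png

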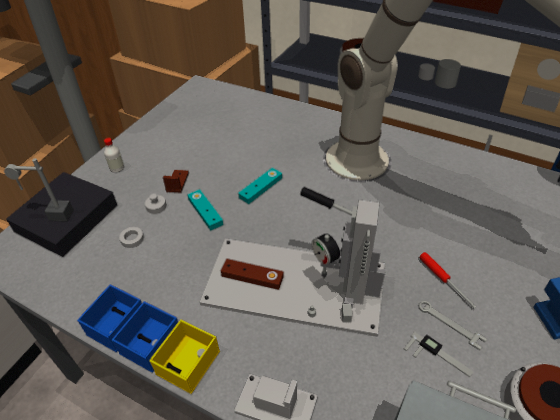

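View pics/top0.png

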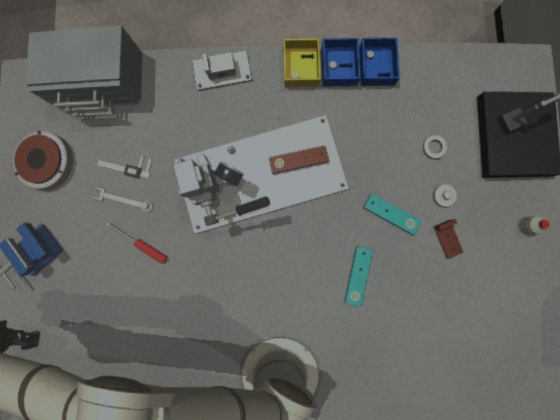

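View pics/wrist0.png

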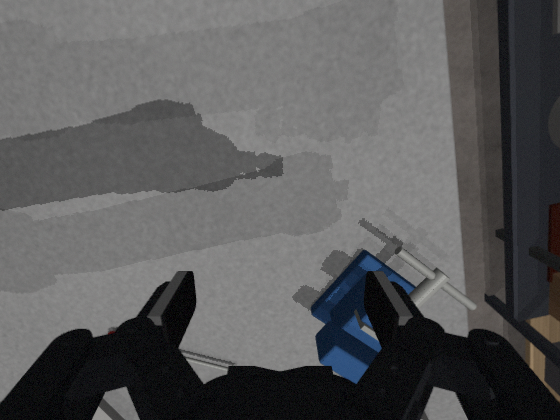

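The brown bar is at top view (298,160), lying on the stand. It could be confused with the turquoise bars at (392,214) and (359,276) or the red-brown bracket at (449,238). I choose the brown bar on the plate and will check it in a crop.

```bash
python3 - <<'E'
from h import *
im=np.load('top0.npz')['im'];crop('topc',im,100,245,165,360,4)
im=np.load('scene0.npz')['im'];crop('scenec',im,190,340,195,395,4)
E
```

```text
(no output)
```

View pics/topc.png

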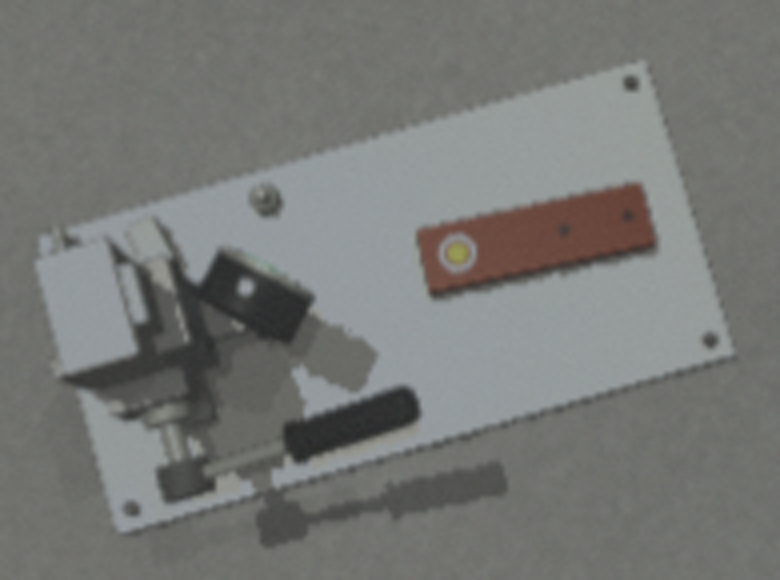

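View pics/scenec.png

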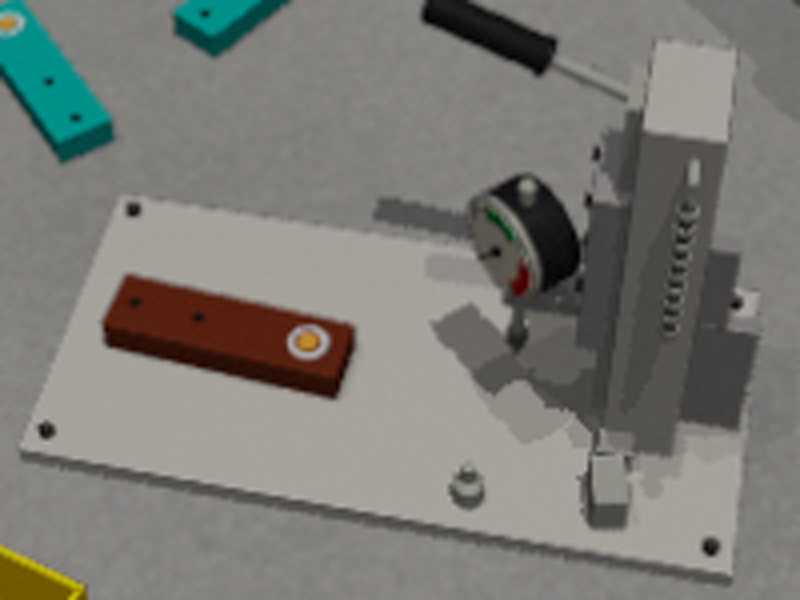

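Crop: brown bar with brass insert at topc (457,253), plate corners at (644,62), (735,353), (120,533). The choice is confirmed. Next I work out the poses from both views.

```bash
cat > m.py <<'E'
from h import *
C=cam('top');S=cam('scene')
f=lambda x,y,z:onz(C,165+(x+.5)/4-.5,100+(y+.5)/4-.5,z)
g=lambda x,y,z:onz(S,195+(x+.5)/4-.5,190+(y+.5)/4-.5,z)
def fit(mod,pts):
    mod=np.array(mod,float);pts=np.array(pts)[:,:2];a=mod-mod.mean(0);b=pts-pts.mean(0)
    th=np.arctan2((a[:,0]*b[:,1]-a[:,1]*b[:,0]).sum(),(a*b).sum());R=np.array([[np.cos(th),-np.sin(th)],[np.sin(th),np.cos(th)]])
    t=pts.mean(0)-R@mod.mean(0);print('th',th,'t',t,'res',np.round(pts-(mod@R.T+t),1).tolist());return th,t,R
if __name__=='__main__':
    print('plate top');A=fit([(-225,-110),(-225,110),(225,110)],[f(644,62,15),f(735,355,15),f(120,533,15)])
    print('plate scene');B=fit([(-225,-110),(-225,110),(225,-110)],[g(24,455,15),g(124,199,15),g(732,576,15)])
    print('bar top');b=fit([(80,22.5),(80,-22.5),(-80,-22.5),(55,0)],[f(434,296,40),f(417,230,40),f(641,184,40),f(457,253,40)])
    print('bar scene');b2=fit([(80,22.5),(80,-22.5),(-80,-22.5),(-80,22.5),(55,0)],[g(354,325,40),g(337,379,40),g(105,324,40),g(127,275,40),g(307,343,40)])
    for P,q in((A,b),(B,b2)):
        print('bar in stand',P[2].T@(q[1]-P[1]),q[0]-P[0],'insert',P[2].T@(q[1]+q[2]@[55,0]-P[1]))
        print('tip world',P[1]+P[2]@[75,0],'pivot',P[1]+P[2]@[145,100])
E
python3 m.py
```

```text
plate top
th 1.8311672528816645 t [563.12156722  42.86611709] res [[-2.1, 1.3], [0.6, 0.8], [1.5, -2.1]]
plate scene
th 1.8379628233095247 t [566.11445866  47.85918967] res [[-0.3, 2.3], [0.0, 1.9], [0.2, -4.2]]
bar top
th 1.762014198618024 t [596.72553147 -65.41870348] res [[-1.2, -2.5], [0.8, -0.3], [-1.1, 1.5], [1.4, 1.3]]
bar scene
th 1.7637047697479693 t [599.30694974 -62.43762874] res [[0.9, -1.3], [-0.4, 0.1], [-1.9, 1.6], [0.9, 1.2], [0.4, -1.5]]
bar in stand [-113.28600311   -4.59459243] -0.06915305426364049 insert [-58.4174597   -8.39497972]
tip world [543.81364271 115.33820863] pivot [429.16345779 157.23492805]
bar in stand [-115.14659908   -2.89660752] -0.07425805356155535 insert [-60.29817152  -6.97704795]
tip world [546.31449456 120.19840049] pivot [431.38224697 161.31504511]
```

>>> drive_tool(
  commands=[0,-0.02,0,7.13,0,-0.02,0,7.13,0,-0.02,0,7.13,0,-0.02,0,7.13,0,-0.02,0,7.13,0,-0.02,0,7.13,0,-0.02,0,7.13,0,-0.02,0,7.13,0,-0.02,0,7.13],
  jaw=-1,
)

```text
time_s: 0.9
ee_pos: [166.2, 628.1, 411.9]
eef_rot: [-1.292, 1.071, -1.071]
ft_force: [-0.1, 0.9, 0.4]
grip_width: 1.003
```

>>> drive_tool(
  commands=[0.034,0,0.012,0,0.034,0,0.012,0,0.034,0,0.012,0,0.034,0,0.012,0,0.034,0,0.012,0,0.034,0,0.012,0,0.034,0,0.012,0,0.034,0,0.012,0,0.034,0,0.012,0,0.034,0,0.012,0,0.034,0,0.012,0,0.034,0,0.012,0],
)

```text
time_s: 1.9
ee_pos: [385.9, 253.5, 411.2]
eef_rot: [-1.294, 1.067, -1.066]
ft_force: [0.6, 0.4, -0.4]
grip_width: 1.003
```

>>> drive_tool(
  commands=[0.034,0,0.012,0,0.034,0,0.012,0,0.034,0,0.012,0,0.034,0,0.012,0,0.034,0,0.012,0,0.034,0,0.012,0,0.034,0,0.012,0,0.034,0,0.012,0,0.034,0,0.012,0,0.034,0,0.012,0,0.034,0,0.012,0,0.034,0,0.012,0],
)

```text
time_s: 2.9
ee_pos: [605.3, -119.0, 411.0]
eef_rot: [-1.294, 1.067, -1.066]
ft_force: [0.2, 0.4, -0.1]
grip_width: 1.001
```

>>> drive_tool(
  commands=[0,0.036,0,0,0,0.036,0,0,0,0.036,0,0,0,0.036,0,0,0,0.036,0,0,0,0,0,0,0,0,0,0],
)

```text
time_s: 3.48
ee_pos: [603.2, -117.2, 229.6]
eef_rot: [-1.297, 1.07, -1.063]
ft_force: [0.3, 0.6, -0.6]
grip_width: 1.001
```

```bash
python3 - <<'E'
from h import *
s=readout.get_state();print(s['time_s'],s['ee_pos'],s['q'].round(2));np.save('st1.npy',dict(s),allow_pickle=True)
im,d=optics.grab_frame('wrist');save('wrist1',im)
print(Ro.from_rotvec(s['eef_rot']).as_matrix().round(3))
im,d=optics.grab_frame('scene');save('scene1',im)
E
```

```text
3.4833 [ 603.24447112 -117.24837652  229.60173324] [-0.16  0.43  0.41  1.67 -0.19  1.09  0.49]
[[ 0.191 -0.005  0.982]
 [-0.982  0.     0.191]
 [-0.001 -1.    -0.005]]
```

View pics/wrist1.png

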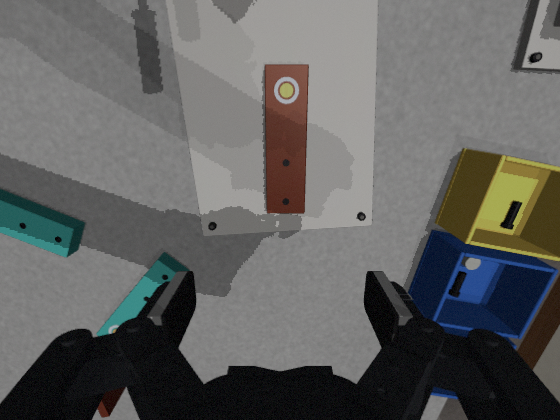

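View pics/scene1.png

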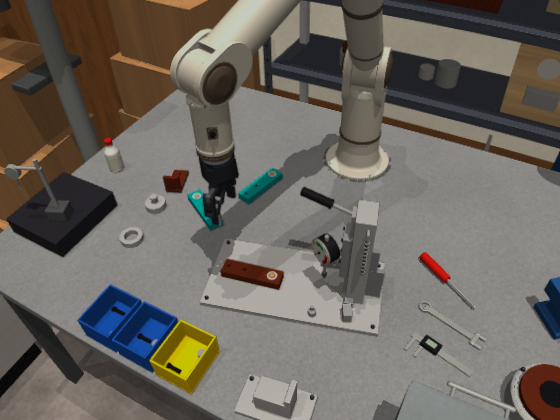

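Wrist view: insert at (287,90), bar sides at columns about 265–308, tail end at row 213. The forearm sits high, well clear of the lever.

```bash
python3 - <<'E'
from h import *
s=np.load('st1.npy',allow_pickle=True).item();C=cam('wrist',s)
for n,p in dict(ins=(287,90.5),tl=(266,213.5),tr=(305,213.5),fl=(265,65),fr=(308,65)).items(): print(n,onz(C,*p,40).round(1))
P={k:onz(C,*p,40)[:2] for k,p in dict(ins=(287,90.5),tl=(266,213.5),tr=(305,213.5),fl=(265,65),fr=(308,65)).items()}
from m import fit
th,t,R=fit([(55,0),(-80,22.5),(-80,-22.5),(80,22.5),(80,-22.5)],[P[k] for k in('ins','tl','tr','fl','fr')])
g=t+R@[-60,0];A=Ro.from_rotvec(s['eef_rot']).as_matrix()
print('grip',g,'tool delta',A.T@np.array([*(g-s['ee_pos'][:2]),0]),'ang tool z',np.degrees(np.arctan2(A[1,2],A[0,2])),np.degrees(th)+90-180)
E
```

```text
ins [587.8 -10.   40. ]
tl [ 590.2 -147.    40. ]
tr [ 635.6 -138.1   40. ]
fl [561.1   9.3  40. ]
fr [604.   17.6  40. ]
th 1.7619962109168608 t [597.83438899 -64.44320017] res [[0.4, 0.4], [-0.7, 0.2], [0.4, 0.6], [0.5, -0.5], [-0.7, -0.7]]
grip [ 609.23661199 -123.34981534] tool delta [ 7.13333736 -0.03292894  4.71674905] ang tool z 11.008298931630112 10.954946403578958
```

>>> drive_tool(
  commands=[0.007,0.03,0.005,0,0,0.035,0,0,0,0.035,0,0,0,0.035,0,0,0,0.035,0,0,0,0.02,0,0,0,0.015,0,0,0,0.008,0,0,0,0,0,0,0,0,0,0],
)

```text
time_s: 4.42
ee_pos: [612.7, -123.9, 20.0]
eef_rot: [-1.292, 1.064, -1.068]
ft_force: [0.3, -0.7, 0.0]
grip_width: 0.996
```

>>> drive_tool(
  commands=[0,0.002,-0.003,0,0,0.001,0,0,0,0,0,0,0,0,0,0],
)

```text
time_s: 4.75
ee_pos: [608.5, -124.2, 16.1]
eef_rot: [-1.293, 1.066, -1.067]
ft_force: [0.4, -0.5, -0.3]
grip_width: 1.001
```

>>> drive_tool(
  commands=[0,0,0,0,0,0,0,0,0,0,0,0,0,0,0,0,0,0,0,0,0,0,0,0,0,0,0,0,0,0,0,0,0,0,0,0,0,0,0,0],
  jaw=1,
  grip_force=25,
)

```text
time_s: 5.58
ee_pos: [608.5, -124.1, 15.6]
eef_rot: [-1.293, 1.066, -1.067]
ft_force: [0.5, -0.1, 3.8]
grip_width: 0.523
```

```bash
python3 - <<'E'
from h import *
s=readout.get_state();np.save('st2.npy',dict(s),allow_pickle=True)
im,d=optics.grab_frame('wrist');save('wrist2',im)
im,d=optics.grab_frame('scene');save('scene2',im)
E
```

```text
(no output)
```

View pics/wrist2.png

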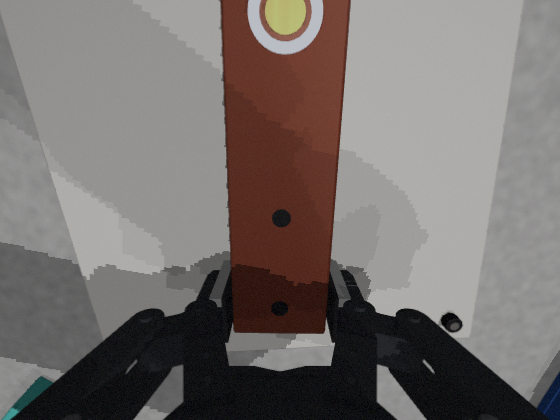

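View pics/scene2.png

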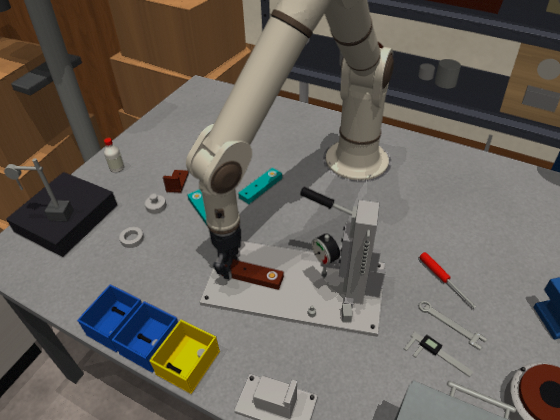

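>>> drive_tool(
  commands=[-0.008,0,-0.001,0,-0.014,0,-0.0018,0,-0.014,0,-0.0018,0,-0.014,0,-0.0018,0,-0.014,0,-0.0018,0,-0.014,0,-0.0018,0,-0.014,0,-0.0018,0,-0.014,0,-0.0018,0,-0.008,0,-0.001,0,0,0,0,0,0,0,0,0],
)

```text
time_s: 6.6
ee_pos: [570.9, -10.8, 15.5]
eef_rot: [-1.294, 1.066, -1.061]
ft_force: [-0.7, 2.5, 8.2]
grip_width: 0.521
```

```bash
python3 - <<'E'
from h import *
s=readout.get_state();print(s['ee_pos'],s['ft_force']);np.save('st3.npy',dict(s),allow_pickle=True)
im,d=optics.grab_frame('wrist');save('wrist3',im)
im,d=optics.grab_frame('scene');save('scene3',im);crop('scene3c',im,190,340,195,395,4)
E
```

```text
[570.87983482 -10.77705014  15.5327204 ] [-0.7405479   2.52933293  8.1813471 ]
```

View pics/wrist3.png

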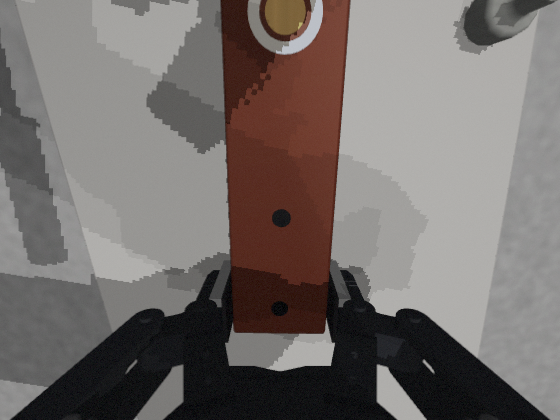

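View pics/scene3.png

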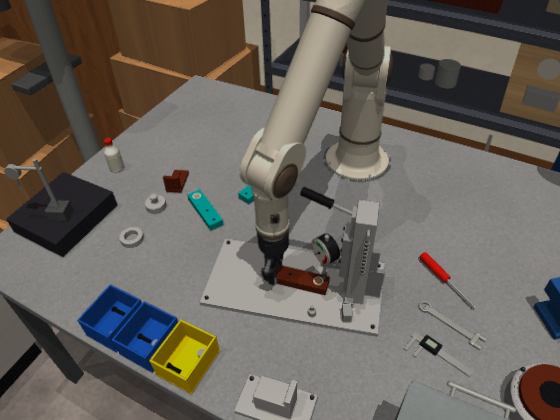

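View pics/scene3c.png

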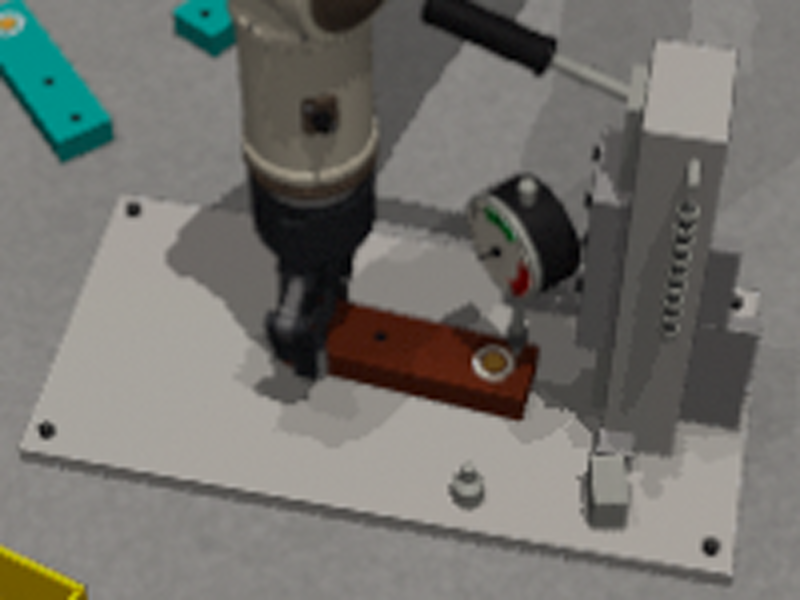

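```bash
python3 - <<'E'
from h import *
from m import g
print('tip scene',g(516,349,52),'ins scene',g(492.5,362,40))
im=cv2.imread('pics/scene3.png')[:,:,::-1];crop('scene3d',im,255,300,295,345,14)
E
```

```text
tip scene [542.13304114 115.36803008  52.        ] ins scene [549.72161925 102.96872302  40.        ]
```

View pics/scene3d.png

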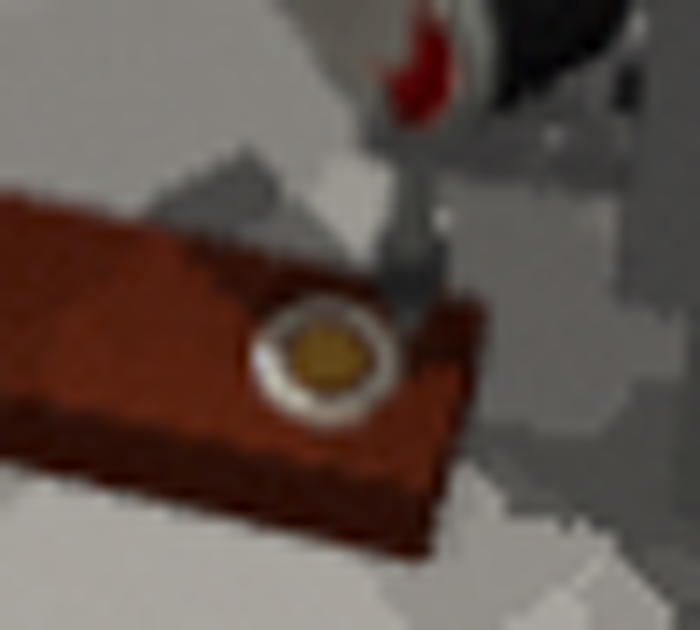

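```bash
python3 - <<'E'
from h import *
C=cam('scene')
k=lambda x,y,z:onz(C,295+(x+.5)/14-.5,255+(y+.5)/14-.5,z)
for y in(322,328,335): print('tip',k(408,y,52))
print('ins',k(327,358,40))
E
```

```text
tip [543.96976013 116.33154876  52.        ]
tip [545.19778513 116.87677847  52.        ]
tip [546.62810512 117.51184979  52.        ]
ins [549.5087168  103.27116346  40.        ]
```

>>> drive_tool(
  commands=[-0.005,0,-0.001,0,-0.005,0,-0.001,0,-0.004,0,-0.0005,0,0,0,0,0,0,0,0,0,0,0,0,0],
)

```text
time_s: 7.2
ee_pos: [566.2, 0.2, 15.5]
eef_rot: [-1.294, 1.066, -1.065]
ft_force: [0.7, -1.9, 5.8]
grip_width: 0.523
```

```bash
python3 - <<'E'
from h import *
s=readout.get_state();print(s['ee_pos'],s['ft_force'])
im,d=optics.grab_frame('scene');save('scene4',im);crop('scene4d',im,255,300,295,345,14)
E
```

```text
[5.66233419e+02 2.26895118e-01 1.55417852e+01] [ 0.65835168 -1.89288241  5.76003944]
```

View pics/scene4d.png

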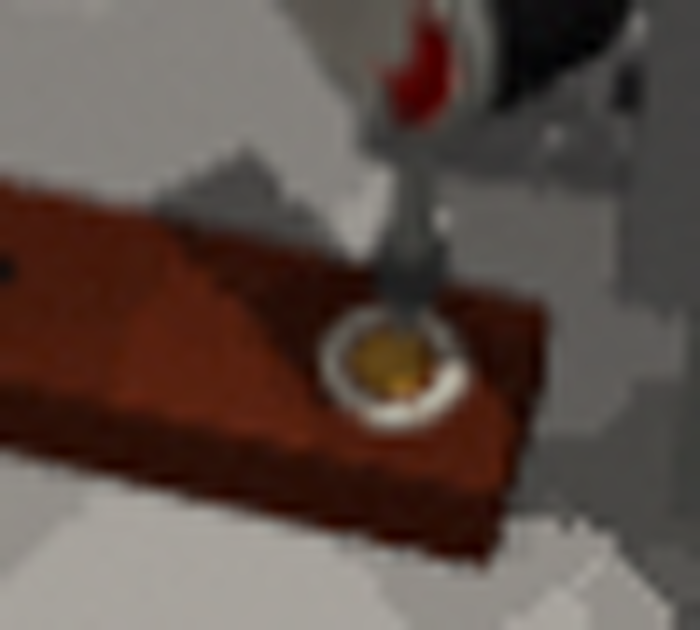

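```bash
python3 - <<'E'
from h import *
C=cam('scene')
k=lambda x,y,z:onz(C,295+(x+.5)/14-.5,255+(y+.5)/14-.5,z)
im=cv2.imread('pics/scene4.png')
h=cv2.cvtColor(im,cv2.COLOR_BGR2HSV)
for n in('scene0','scene3','scene4'):
    im=cv2.imread('pics/%s.png'%n)[:,:,::-1].astype(int)
    r,g_,b=im[...,0],im[...,1],im[...,2]
    m=(g_>0.55*r)&(r-b>45)&(g_<.9*r);m[:250]=0;m[300:]=0;m[:,:265]=0;m[:,345:]=0
    ys,xs=np.nonzero(m);w=(r-b)[ys,xs];print(n,len(xs),(xs*w).sum()/w.sum(),(ys*w).sum()/w.sum())
t=k(408,323,52);u,v=proj(C,[t[0],t[1],40]);print(t,'target px',u,v,(u+.5-295)*14-.5,(v+.5-255)*14-.5)
print('ins',k(392,361,40))
for a in(2,0),(0,2): 
  w=proj(C,[t[0]+a[0],t[1]+a[1],40]);print(a,w[0]-u,w[1]-v)
E
```

```text
scene0 33 271.4885400313972 274.83139717425433
scene3 21 318.01918819188194 280.3084870848709
scene4 23 322.6903010033445 280.81672240802675
[544.17456173 116.42247707  52.        ] target px 323.47044676804626 280.4471238515119 405.0862547526476 362.75973392116646
ins [544.87025391 114.13143382  40.        ]
(2, 0) -0.31995040475362657 0.5709323870688081
(0, 2) 0.7194869836408202 0.2830528721223118
```

>>> drive_tool(
  commands=[-0.003,0,-0.0003,0,0,0,0,0,0,0,0,0],
)

```text
time_s: 7.5
ee_pos: [565.5, 2.5, 15.6]
eef_rot: [-1.294, 1.066, -1.066]
ft_force: [0.8, -2.7, 5.8]
grip_width: 0.523
```

>>> drive_tool(
  commands=[0,0,0,0,0,0,0,0,0,0,0,0,0,0,0,0,0,0,0,0,0,0,0,0,0,-0.01,0,0,0,-0.02,0,0,0,-0.02,0,0,0,-0.02,0,0,0,0,0,0],
  jaw=-1,
)

```text
time_s: 8.42
ee_pos: [569.0, 0.9, 89.8]
eef_rot: [-1.289, 1.062, -1.07]
ft_force: [1.0, -0.1, 0.3]
grip_width: 1.003
```

>>> drive_tool(
  commands=[0.02,0,0,0,0.03,0,0,0,0.03,-0.03,0,0,0,-0.04,0,0,0,-0.04,0,0,0,-0.04,0,0,0,-0.04,0,0,0,-0.04,0,0,0,-0.04,0,0,0,0,0,0],
)

```text
time_s: 9.25
ee_pos: [584.7, -78.1, 364.2]
eef_rot: [-1.284, 1.056, -1.075]
ft_force: [0.7, -0.7, 1.1]
grip_width: 0.999
```

```bash
python3 - <<'E'
from h import *
s=readout.get_state();print(s['time_s'],s['ee_pos'],s['ft_force']);np.save('st5.npy',dict(s),allow_pickle=True)
im,d=optics.grab_frame('scene');save('scene5',im);crop('scene5d',im,255,300,295,345,14)
im,d=optics.grab_frame('wrist');save('wrist5',im)
im,d=optics.grab_frame('top');save('top5',im);crop('top5c',im,100,245,165,360,4)
E
```

```text
9.25 [584.74484401 -78.09423198 364.16021587] [ 0.65219367 -0.74623449  1.13402202]
```

View pics/scene5d.png

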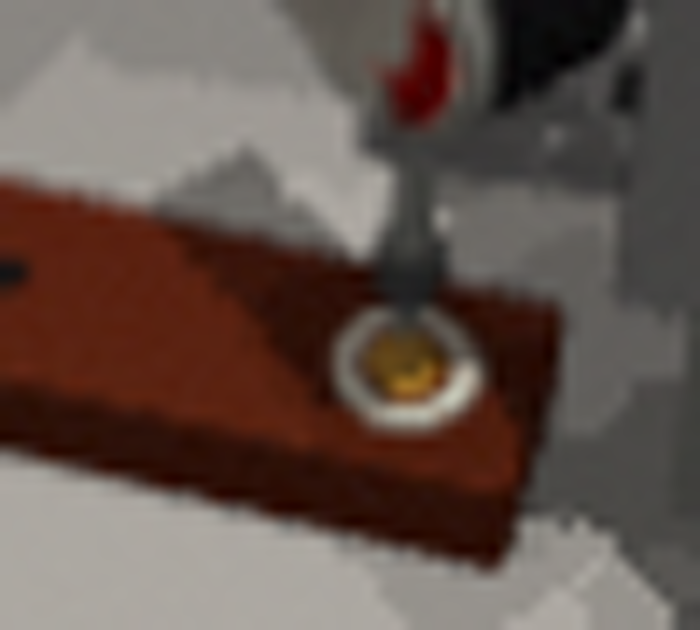

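View pics/wrist5.png

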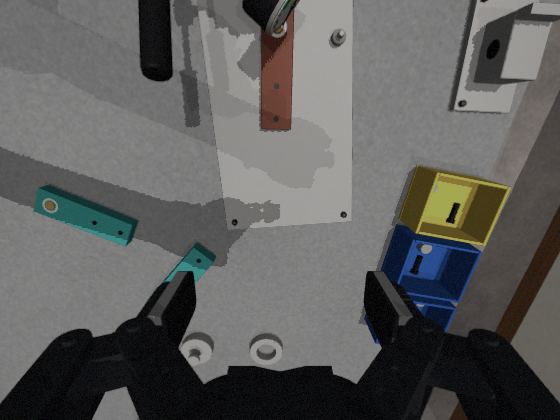

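View pics/top5c.png

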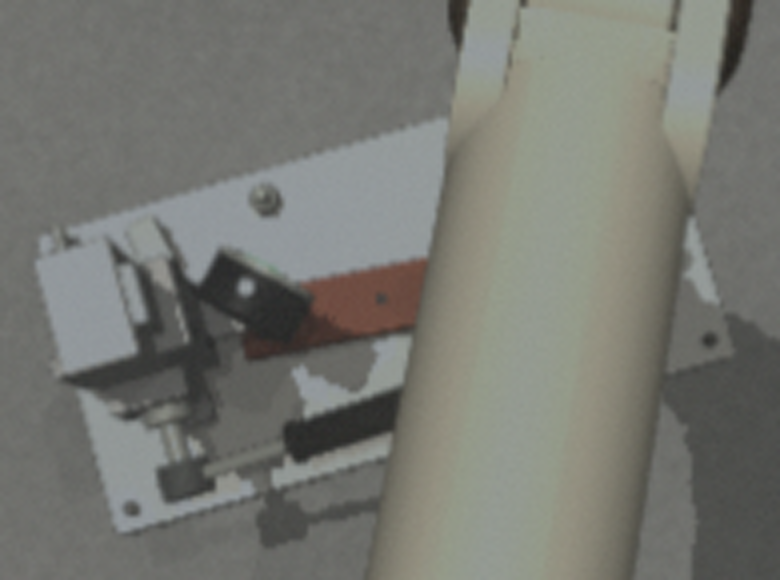

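```bash
python3 - <<'E'
from h import *
s=np.load('st5.npy',allow_pickle=True).item()
W=cam('wrist',s);S=cam('scene')
pv=np.array([429.4,158,185]);x=np.array([-.260,.9655,0])
for r in(79,120,161):
    p=pv-x*r*np.cos(.4);p[2]+=r*np.sin(.4)
    print(r,p.round(1),'wrist',np.round(proj(W,p),1),'scene',np.round(proj(S,p),1))
print(onz(W,155,77,248),Ro.from_rotvec(s['eef_rot']).as_matrix().round(3))
im=cv2.imread('pics/scene5.png')[:,:,::-1];crop('scene5g',im,175,260,270,390,6)
E
```

```text
79 [448.3  87.7 215.8] wrist [154.  -20.5] scene [331.8 203.9]
120 [458.1  51.3 231.7] wrist [155.7  26.5] scene [316.6 197.1]
161 [468.   14.8 247.7] wrist [157.6  74.9] scene [301.3 190.1]
[466.1672894  12.8729863 248.       ] [[ 0.19   0.014  0.982]
 [-0.982 -0.     0.19 ]
 [ 0.003 -1.     0.014]]
```

View pics/scene5g.png

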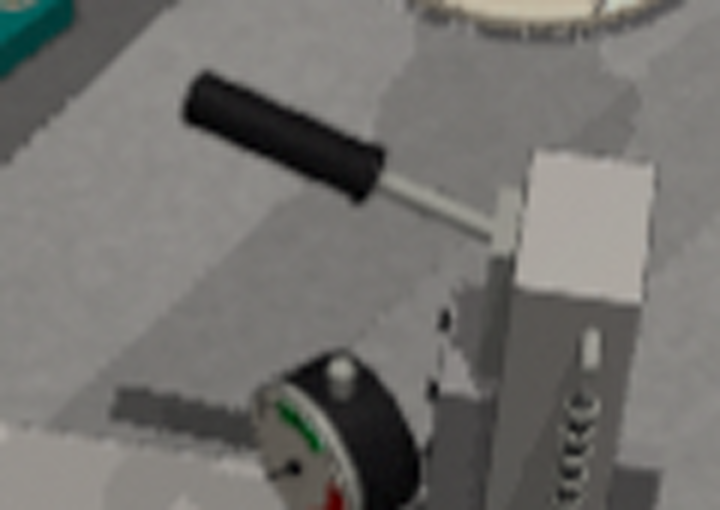

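>>> drive_tool(
  commands=[0,0,0,-4.1,-0.019,0,-0.011,0,-0.019,0,-0.011,0,-0.019,0,-0.011,0,-0.019,0,-0.011,0,-0.019,0,-0.011,0,-0.019,0,-0.011,0,-0.019,0,-0.011,0,-0.019,0,-0.011,0,0,0,0,0,0,0,0,0],
)

```text
time_s: 10.32
ee_pos: [455.1, 47.7, 353.2]
eef_rot: [-1.326, 1.013, -1.009]
ft_force: [-0.1, -0.6, -0.4]
grip_width: 1.002
```

```bash
python3 - <<'E'
from h import *
s=readout.get_state();A=Ro.from_rotvec(s['eef_rot']).as_matrix()
print(s['time_s'],s['ee_pos'],A.T@(np.array([459.3,46.9,213])-s['ee_pos']),np.degrees(np.arctan2(A[1,2],A[0,2])))
im,d=optics.grab_frame('wrist');save('wrist6',im)
W=cam('wrist',s)
pv=np.array([429.4,158,185]);x=np.array([-.260,.9655,0])
for r in(79,120,161):
    p=pv-x*r*np.cos(.4);p[2]+=r*np.sin(.4);print(proj(W,p))
E
```

```text
10.3167 [455.1252083   47.66644134 353.20632628] [  1.87928535 140.19388839   4.23936235] 15.255219389597666
(np.float64(285.58695609036005), np.float64(163.07616132540005))
(np.float64(285.4500920373476), np.float64(206.18154500862377))
(np.float64(285.30822681132736), np.float64(250.32558904171387))
```

View pics/wrist6.png

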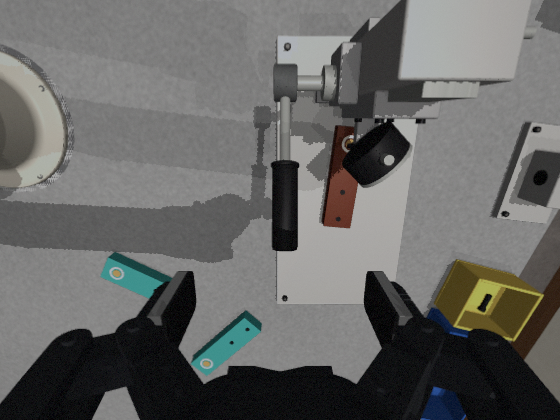

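Grip spans (285,160) to (285,250) in the wrist view, matching the projected model. Descending over it.

>>> drive_tool(
  commands=[0.001,0.02,0.002,0,0.001,0.025,0.002,0,0,0.025,0,0,0,0.025,0,0,0,0.025,0,0,0,0.012,0,0,0,0.005,0,0,0,0,0,0,0,0,0,0],
)

```text
time_s: 11.12
ee_pos: [461.5, 45.4, 217.9]
eef_rot: [-1.323, 1.014, -1.014]
ft_force: [-0.8, -0.2, 0.8]
grip_width: 1.003
```

```bash
python3 - <<'E'
from h import *
s=readout.get_state();A=Ro.from_rotvec(s['eef_rot']).as_matrix()
print(s['time_s'],s['ee_pos'],s['ft_force'],A.T@(np.array([459.3,46.9,213])-s['ee_pos']))
im,d=optics.grab_frame('wrist');save('wrist7',im)
E
```

```text
11.1167 [461.47145111  45.36484946 217.85253539] [-0.83509738 -0.24853908  0.80415009] [-2.04845003  4.8519951  -1.69734583]
```

View pics/wrist7.png

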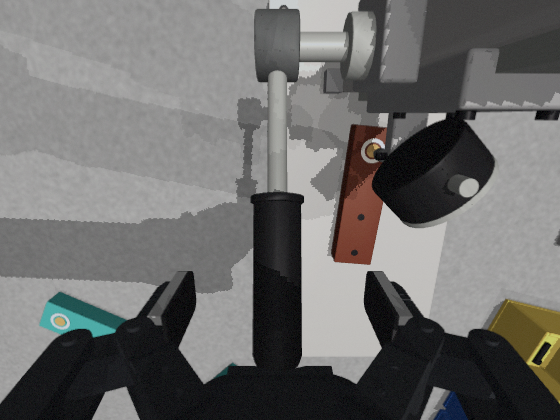

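```bash
python3 - <<'E'
from h import *
im=cv2.imread('pics/wrist7.png')[:,:,::-1];crop('wrist7c',im,130,175,350,400,14)
s=readout.get_state();W=cam('wrist',s)
print(onz(W,373,150.5,40),onz(W,380,153.5,52))
E
```

```text
[544.90355544 117.36094729  40.        ] [549.04326126 116.66135911  52.        ]
```

View pics/wrist7c.png

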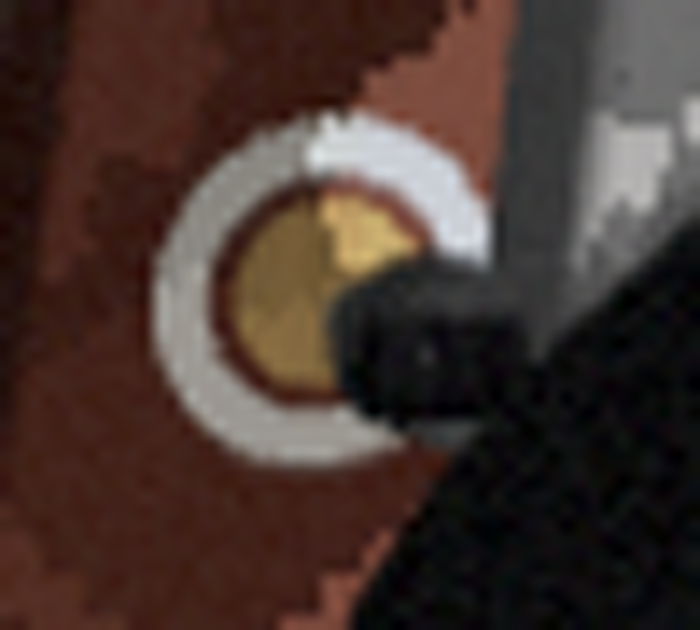

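>>> drive_tool(
  commands=[-0.002,0.004,-0.0015,0,0,0,0,0,0,0,0,0],
)

```text
time_s: 11.42
ee_pos: [459.1, 47.8, 214.2]
eef_rot: [-1.322, 1.012, -1.013]
ft_force: [0.9, -0.1, 1.0]
grip_width: 1.0
```

Wrist close-up: insert centre at (372.5,150.5), tip face at about (376,153.5). Cast to their heights, these agree within about 1 mm in plan, so the bar is placed. Now gripping the lever.

>>> drive_tool(
  commands=[0,0,0,0,0,0,0,0,0,0,0,0,0,0,0,0,0,0,0,0,0,0,0,0,0,0,0,0,0,0,0,0,0,0,0,0,0,0,0,0,0,0,0,0],
  jaw=1,
  grip_force=50,
)

```text
time_s: 12.33
ee_pos: [459.5, 47.7, 214.0]
eef_rot: [-1.322, 1.012, -1.013]
ft_force: [2.4, 0.6, 2.0]
grip_width: 0.265
```

```bash
python3 - <<'E'
from h import *
s=readout.get_state()
print(s['time_s'],s['ee_pos'],s['ft_force'],s['grip_width']*85)
im,d=optics.grab_frame('wrist');save('wrist8',im)
im,d=optics.grab_frame('scene');save('scene8',im);crop('scene8c',im,170,300,270,390,6)
E
```

```text
12.3333 [459.46115019  47.68214083 214.00666414] [2.35504435 0.60428247 1.95649713] 22.522606406203373
```

View pics/wrist8.png

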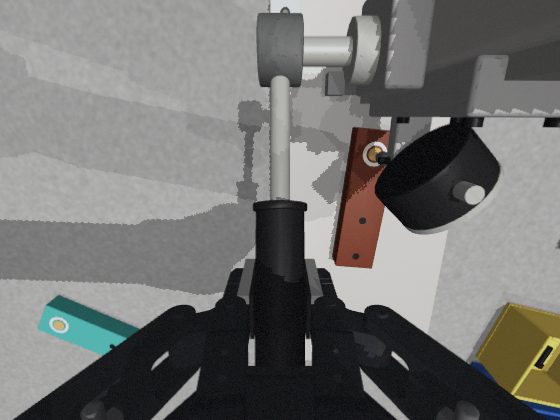

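View pics/scene8c.png

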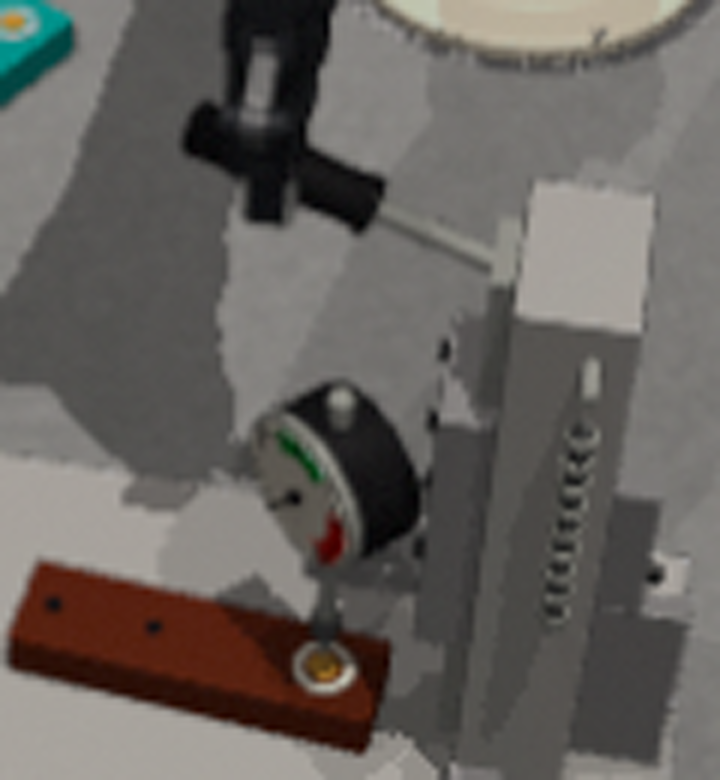

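>>> drive_tool(
  commands=[0.0025,0.006,0,0,0.002,0.006,0,0,0.0015,0.006,0,0,0.0015,0.006,0,0,0.001,0.006,0,0,0.001,0.006,0,0,0.0005,0.006,0,0,0,0.006,0,0,0,0,0,0,0,0,0,0],
)

```text
time_s: 13.27
ee_pos: [462.3, 37.5, 166.2]
eef_rot: [-1.322, 1.013, -1.014]
ft_force: [-0.4, -1.2, 7.6]
grip_width: 0.265
```

```bash
cat > look.py <<'E'
import sys
from h import *
n=sys.argv[1]
s=readout.get_state()
print(s['time_s'],s['ee_pos'],s['ft_force'],s['grip_width']*85)
im,d=optics.grab_frame('wrist');w=cv2.resize(im[120:240,320:480],None,fx=4,fy=4,interpolation=cv2.INTER_CUBIC)
im,d=optics.grab_frame('scene');a=cv2.resize(im[220:310,290:360],None,fx=6,fy=6,interpolation=cv2.INTER_CUBIC)
save('full'+n,im);save('s'+n,a);save('w'+n,w)
E
python3 look.py 9
```

```text
13.2667 [462.26922648  37.49091753 166.23113267] [-0.37917053 -1.17168613  7.60268093] 22.518841691331236
```

View pics/s9.png

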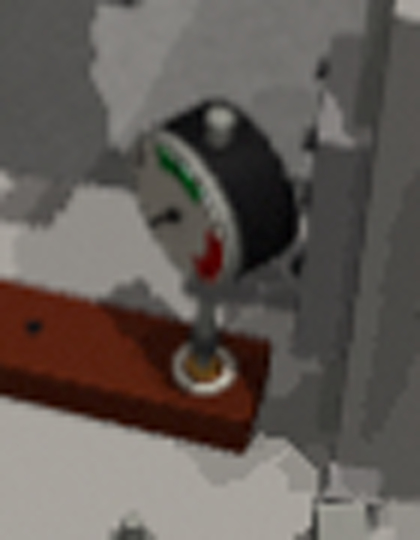

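View pics/w9.png

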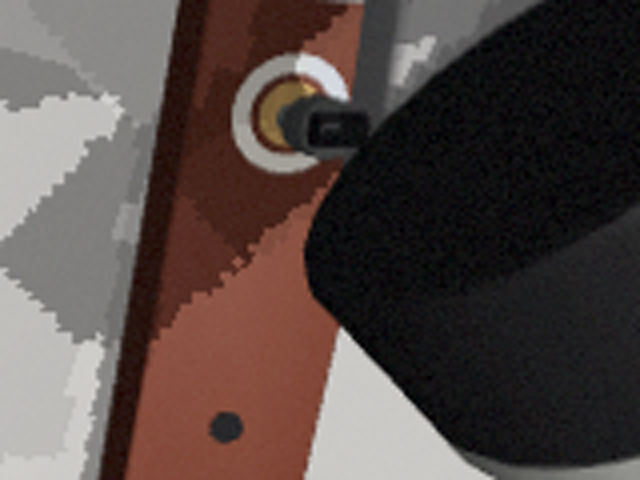

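>>> drive_tool(
  commands=[0,0.004,0,0,0,0.004,0,0,-0.0005,0.004,0,0,-0.0005,0.004,0,0,0,0,0,0,0,0,0,0,0,0,0,0],
)

```text
time_s: 13.95
ee_pos: [462.1, 38.2, 150.6]
eef_rot: [-1.321, 1.013, -1.014]
ft_force: [0.6, -1.6, 9.6]
grip_width: 0.266
```

```bash
python3 look.py 10
```

```text
13.95 [462.08842875  38.17262331 150.58193945] [ 0.55140766 -1.64500305  9.58648156] 22.629894250038447
```

View pics/s10.png

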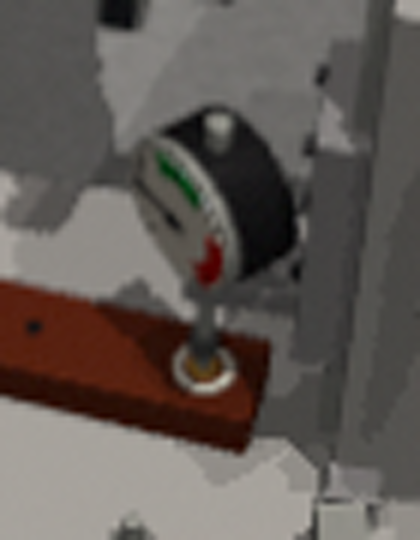

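View pics/w10.png

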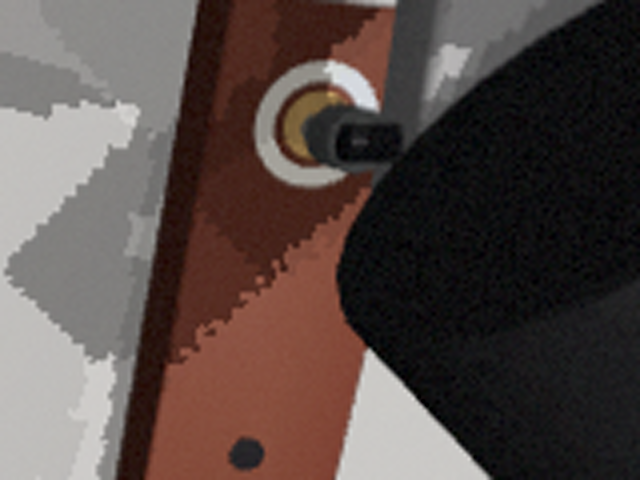

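>>> drive_tool(
  commands=[-0.0005,0.003,0,0,-0.0005,0.003,0,0,-0.0005,0.003,0,0,0,0,0,0,0,0,0,0,0,0,0,0,0,0,0,0],
)

```text
time_s: 14.63
ee_pos: [461.7, 39.6, 141.7]
eef_rot: [-1.321, 1.013, -1.014]
ft_force: [-0.7, -1.9, 10.0]
grip_width: 0.265
```

```bash
python3 look.py 11; python3 - <<'E'
from h import *
im=cv2.imread('pics/full11.png')[:,:,::-1];crop('d11',im,235,275,305,345,16)
E
```

```text
14.6333 [461.70686192  39.55399916 141.68469095] [-0.6648871  -1.87802131  9.96193585] 22.540553439475453
```

View pics/d11.png

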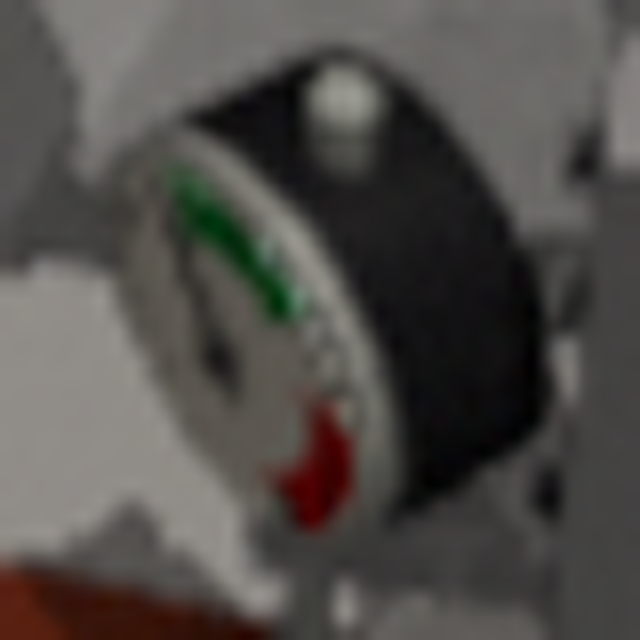

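```bash
cat > dial.py <<'E'
import sys
from h import *
C=cam('scene');x=np.array([-.26,.9655,0]);y=np.array([-.9655,-.26,0]);n=-(x+y)/2**.5
hub=[float(a) for a in sys.argv[1:3]];tip=[float(a) for a in sys.argv[3:5]]  # crop px, 16x from (305,235)
px=lambda a:(305+(a[0]+.5)/16-.5,235+(a[1]+.5)/16-.5)
u,v=px(hub);o,d=ray(C,u,v)
c=np.array([544.3,116.5,165-17])  # approx; put dial plane through c + n*13
P=lambda u,v:(lambda o,d:o+d*(((c+n*13-o)@n)/(d@n)))(*ray(C,u,v))
h=P(*px(hub));t=P(*px(tip));r=np.cross(n,[0,0,1]);r=-r if False else r
e=t-h; right=np.cross([0,0,1],n)  # viewer looking along -n: right = up x n
a=np.arctan2(e@right,e[2]);print('hub',h,'len',np.linalg.norm(e),'N',10+a/.25)
E
python3 dial.py 218 365 180 225
for p in "180 180" "290 310" "325 410"; do python3 dial.py 218 365 $p;done
```

```text
hub [550.27319688 100.82208741 130.96331496] len 24.344664267815077 N 8.123375265972921
hub [550.27319688 100.82208741 130.96331496] len 33.545600879938604 N 8.596044593245033
hub [550.27319688 100.82208741 130.96331496] len 33.50990648932839 N 12.02907047112769
hub [550.27319688 100.82208741 130.96331496] len 30.494064372387356 N 14.070046525785735
```

>>> drive_tool(
  commands=[-0.0003,0.002,0,0,-0.0002,0.0015,0,0,0,0,0,0,0,0,0,0,0,0,0,0,0,0,0,0],
)

```text
time_s: 15.23
ee_pos: [461.5, 40.2, 138.2]
eef_rot: [-1.321, 1.013, -1.014]
ft_force: [-0.1, -1.6, 10.7]
grip_width: 0.262
```

```bash
python3 look.py 12; python3 - <<'E'
from h import *
im=cv2.imread('pics/full12.png')[:,:,::-1];crop('d12',im,235,275,305,345,16)
E
```

```text
15.2333 [461.52272674  40.17686132 138.23227957] [-0.14828768 -1.61589405 10.72995652] 22.296008789101418
```

View pics/d12.png

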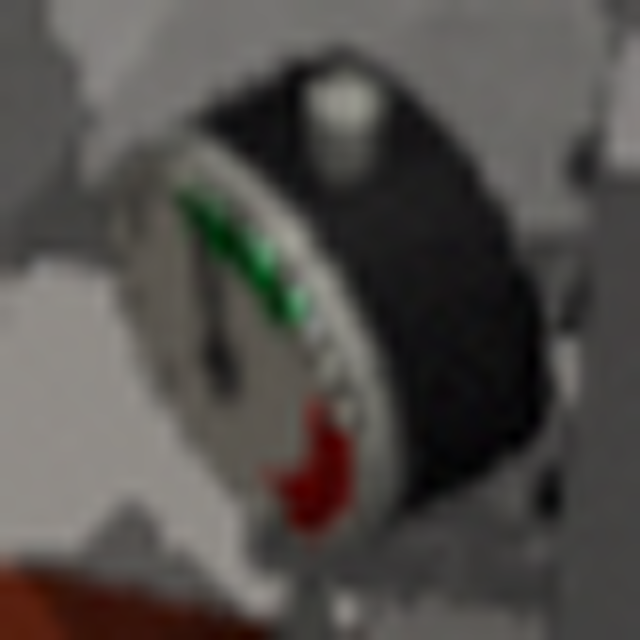

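View pics/w12.png

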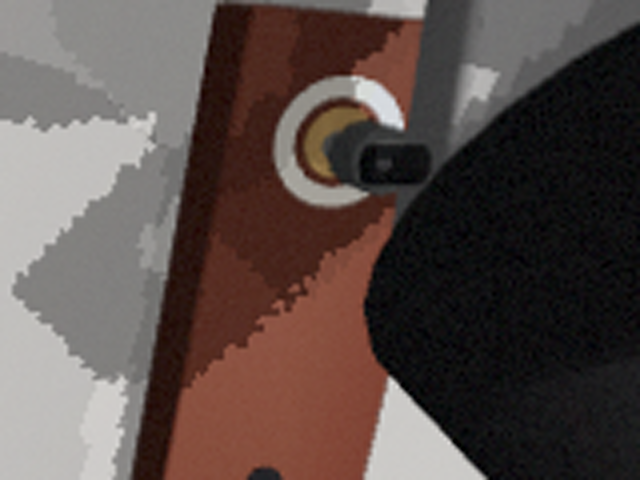

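View pics/full12.png

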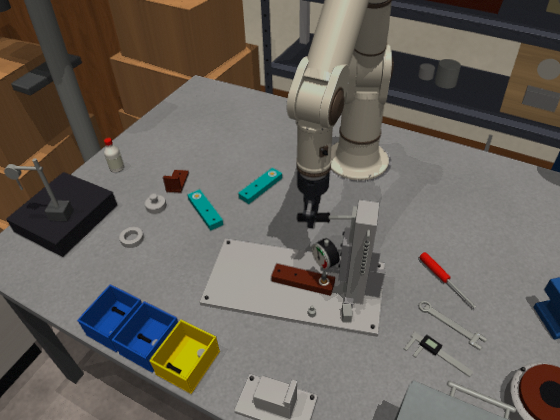

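```bash
python3 dial.py 220 368 209 235;python3 dial.py 218 365 207 235; python3 - <<'E'
from h import *
C=cam('scene')
for z in(131,155):
    u,v=proj(C,[550.3,100.8,z]);print((u+.5-305)*16-.5,(v+.5-235)*16-.5)
E
```

```text
hub [550.53541036 101.27756951 130.78753564] len 26.96909026266549 N 9.3452586185904
hub [550.27319688 100.82208741 130.96331496] len 26.32176961429579 N 9.335947324753084
217.80109386954973 364.91874594805176
223.48223971210064 262.16351085942733
```

```bash
python3 - <<'E'
from h import *
from subprocess import run
im=cv2.imread('pics/full12.png')[:,:,::-1].astype(float)[235:275,305:345]
r,g,b=im[...,0],im[...,1],im[...,2]
ys,xs=np.mgrid[:40,:40]
w=np.clip(g-np.maximum(r,b)-8,0,None);w[25:]=0
print('green',(w*xs).sum()/w.sum(),(w*ys).sum()/w.sum(),(w>10).sum())
L=im.sum(2)
np.set_printoptions(linewidth=200)
print(L[11:27,7:22].astype(int))
E
```

```text
green 15.193486590038313 15.923371647509578 21
[[209 197 200 234 268 258 287 339 353 243 114  72  67 120 137]
 [196 178 217 220 145 183 238 257 336 361 256 123  79  85  87]
 [221 184 235 259 171  77 159 185 256 374 383 272 138  94  96]
 [242 195 236 259 210 105  63  95 230 346 435 416 230 105 101]
 [219 231 249 256 239 130  91  52 163 344 389 451 304 138  94]
 [207 244 261 257 253 150 148 139  86 250 275 365 386 274 136]
 [276 250 257 256 252 167 154 208 144  96 176 315 429 399 209]
 [288 223 249 258 258 176 142 233 225 127 104 346 376 422 283]
 [325 245 251 258 259 201 150 233 254 179  86 263 340 411 378]
 [398 284 252 254 254 215 134 226 255 231 183 224 368 369 407]
 [419 331 264 257 258 193  98 184 247 255 242 228 291 294 384]
 [418 347 274 233 247 183  75 137 235 254 258 240 227 340 343]
 [422 384 301 216 245 229 124 123 232 260 257 255 255 314 277]
 [420 422 332 249 251 255 165 155 234 257 262 255 239 223 224]
 [421 422 386 326 272 257 229 223 253 259 256 258 202 191 306]
 [419 420 420 399 291 252 261 254 258 260 257 258 166 130 251]]
```

```bash
for h in "221 365" "219 358" "222 372"; do echo $h; python3 dial.py $h 251 262; python3 dial.py $h 208 272; python3 dial.py $h 208 240;done
python3 - <<'E'
from h import *
for n in ('scene8','full9','full10'):
    im=cv2.imread('pics/%s.png'%n)[:,:,::-1];crop('dd'+n,im,230,275,305,345,16)
    im=im.astype(float)[230:275,305:345];r,g,b=im[...,0],im[...,1],im[...,2]
    ys,xs=np.mgrid[:45,:40];w=np.clip(g-np.maximum(r,b)-8,0,None);w[28:]=0
    print(n,'green',(w*xs).sum()/w.sum(),(w*ys).sum()/w.sum(),(w>10).sum())
    L=im.sum(2)
    np.set_printoptions(linewidth=200)
    if n!='full9':print(L[14:32,7:22].astype(int))
E
```

```text
221 365
hub [550.63607145 101.45242446 131.70481299] len 30.284717266936337 N 10.763620094769562
hub [550.63607145 101.45242446 131.70481299] len 17.93442759854173 N 9.016250639627552
hub [550.63607145 101.45242446 131.70481299] len 24.833462262231393 N 9.226313556207304
219 358
hub [550.347197   100.9506305  132.77309685] len 29.355852625540273 N 10.868706092216476
hub [550.347197   100.9506305  132.77309685] len 16.760025302115846 N 9.088195667891508
hub [550.347197   100.9506305  132.77309685] len 23.676577799847774 N 9.287609490840476
222 372
hub [550.80432617 101.744694   130.38828414] len 31.5186811091774 N 10.68989595849071
hub [550.80432617 101.744694   130.38828414] len 19.293449204699332 N 9.01489700983375
hub [550.80432617 101.744694   130.38828414] len 26.190381778580377 N 9.214422607446878
scene8 green 14.677839851024208 15.631284916201118 20
[[243 203 242 260 202 105  69  98 271 291 384 405 233 106 102]
 [241 244 252 260 233 181 122  57 153 280 332 437 358 181 101]
 [204 245 261 258 262 244 221 158  93 215 275 372 425 284 133]
 [209 249 261 259 260 261 261 236 151  80 1
[... 1444 characters left out ...]
8 109]
 [218 143 164 238 255 256 257 222 133 101 212 274 420 314 144]
 [259 210 152 184 245 259 254 256 194 100 108 297 364 378 258]
 [324 258 226 163 186 240 257 257 242 169  83 262 335 413 382]
 [370 263 246 228 160 189 244 253 258 233 160 216 369 372 407]
 [401 274 246 255 227 143 153 238 259 256 233 251 297 296 388]
 [420 332 266 258 255 158  54 174 247 255 258 260 234 340 350]
 [419 400 262 213 248 221 115  90 207 253 261 257 257 317 283]
 [422 422 322 238 249 250 217 164 188 247 256 258 258 233 228]
 [419 422 398 329 269 258 253 234 226 252 260 256 227 215 310]
 [421 422 423 371 287 258 260 252 247 253 260 255 174 154 264]
 [419 422 420 406 333 271 257 259 255 257 256 259 167  89 134]]
```

View pics/ddfull10.png

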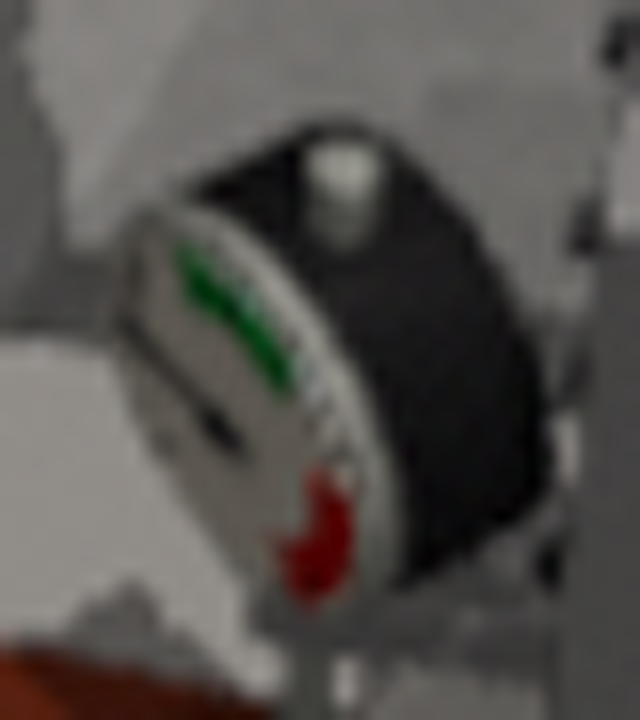

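```bash
cat > ndl.py <<'E'
from h import *
# darkness-weighted needle line fit + dial model; boxes (r0,r1,c0,c1) in full px
C=cam('scene');x=np.array([-.26,.9655,0]);y=np.array([-.9655,-.26,0]);n=-(x+y)/2**.5;right=np.cross([0,0,1],n)
def read(name,pts):
    c=np.array([544.3,116.5,150])
    def P(u,v):
        o,d=ray(C,u,v);return o+d*(((c+n*13-o)@n)/(d@n))
    a,b=[P(*p) for p in pts];e=b-a;print(name,'N',round(10+np.arctan2(e@right,e[2])/.25,2),'len',np.linalg.norm(e).round(1))
def dark(im,axis,rows,cols):
    L=im.astype(float).sum(2);out=[]
    if axis=='r':
        for r in rows:
            w=np.clip(235-L[r,cols],0,None);out.append((( w*cols).sum()/w.sum(),r))
    else:
        for q in cols:
            w=np.clip(235-L[rows,q],0,None);out.append((q,(w*rows).sum()/w.sum()))
    return np.array(out)
def line(p):
    vx,vy,x0,y0=cv2.fitLine(p.astype(np.float32),cv2.DIST_HUBER,0,.01,.01).ravel();return vx,vy,x0,y0
ld=lambda s:cv2.imread('pics/%s.png'%s)[:,:,::-1]
if __name__=='__main__':
    im=ld('full12');p=dark(im,'r',range(235+16,235+24),np.arange(305+11,305+16));print((p-[305,235]).round(2).tolist())
    p=dark(im,'r',range(235+17,235+24),np.arange(305+11,305+15));l=line(p);s=-np.sign(l[1]);read('12',[(l[2],l[3]),(l[2]+s*l[0]*5,l[3]+s*l[1]*5)])
    im=ld('scene8');p=dark(im,'c',np.arange(230+21,230+26),range(305+10,305+15));print((p-[305,230]).round(2).tolist())
    l=line(p);s=-np.sign(l[0]);read('8',[(l[2],l[3]),(l[2]+s*l[0]*5,l[3]+s*l[1]*5)])
    im=ld('full10');q=[]
    for c in range(8,15):
        r0=20.5+(c-8)*.98;rr=np.arange(230+int(r0)-1,230+int(r0)+4);q.append(dark(im,'c',rr,[305+c])[0])
    p=np.array(q);print((p-[305,230]).round(2).tolist());l=line(p);s=-np.sign(l[0]);read('10',[(l[2],l[3]),(l[2]+s*l[0]*5,l[3]+s*l[1]*5)])
    def red(s):
        im=ld(s).astype(float)[240:285,310:335];r,g,b=im[...,0],im[...,1],im[...,2];w=np.clip(r-1.6*np.maximum(g,b)-20,0,None)
        w*=(g<.3*r);w[-8:]=0
        Y,X=np.mgrid[:45,:25];return (w*X).sum()/w.sum(),(w*Y).sum()/w.sum(),w.sum()
    for s in('scene0','scene8','full9','full10','full11','full12'):print(s,red(s))
E
python3 ndl.py
```

```text
[[13.74, 16.0], [13.53, 17.0], [12.77, 18.0], [12.74, 19.0], [12.92, 20.0], [13.04, 21.0], [13.15, 22.0], [13.48, 23.0]]
12 N 9.12 len 15.5
[[10.0, 23.71], [11.0, 23.5], [12.0, 22.89], [13.0, 22.48], [14.0, 22.57]]
8 N 0.02 len 30.9
[[8.0, 20.35], [9.0, 21.57], [10.0, 22.66], [11.0, 23.69], [12.0, 25.26], [13.0, 26.18], [14.0, 27.04]]
10 N 3.85 len 13.8
scene0 (np.float64(14.978225008248103), np.float64(19.971296601781592), np.float64(606.1999999999999))
scene8 (np.float64(14.793687707641197), np.float64(20.283056478405317), np.float64(601.9999999999999))
full9 (np.float64(14.822954822954825), np.float64(23.061660561660567), np.float64(655.1999999999999))
full10 (np.float64(14.717346027967865), np.float64(24.0395715560845), np.float64(672.2))
full11 (np.float64(14.441567291311756), np.float64(24.820102214650767), np.float64(587.0))
full12 (np.float64(14.358699535548409), np.float64(24.849589138978207), np.float64(559.8000000000001))
```

The needle model reads 0.02 N on the unloaded picture and about 9.1 N now, at 2.3 mm of travel per N. Two more mm should do it.

>>> drive_tool(
  commands=[-0.0002,0.002,0,0,0,0,0,0,0,0,0,0,0,0,0,0,0,0,0,0,0,0,0,0],
)

```text
time_s: 15.83
ee_pos: [461.4, 40.6, 136.2]
eef_rot: [-1.321, 1.013, -1.014]
ft_force: [-1.1, -1.8, 10.9]
grip_width: 0.261
```

```bash
python3 look.py 13; python3 - <<'E'
from ndl import *
im=ld('full13');crop('d13',im,235,275,305,345,16)
p=dark(im,'r',range(235+16,235+25),np.arange(305+11,305+16));print((p-[305,235]).round(2).tolist())
print(im.astype(int).sum(2)[246:262,312:327])
for a,b in((17,24),(18,24),(18,25)):
    p=dark(im,'r',range(235+a,235+b),np.arange(305+11,305+16));l=line(p);s=-np.sign(l[1]);read('13',[(l[2],l[3]),(l[2]+s*l[0]*5,l[3]+s*l[1]*5)])
E
```

```text
15.8333 [461.41940645  40.601718   136.23936801] [-1.11584253 -1.75029886 10.86192014] 22.22500741960397
[[14.16, 16.0], [14.12, 17.0], [13.8, 18.0], [13.31, 19.0], [13.15, 20.0], [12.93, 21.0], [13.01, 22.0], [13.48, 23.0], [13.47, 24.0]]
[[233 214 223 242 267 258 274 357 361 249 115  74  84 122 136]
 [229 197 235 227 143 182 229 283 342 363 258 125  82  84  89]
 [232 200 239 258 158  77 158 231 266 372 385 237 114  91  93]
 [240 202 238 260 183  95  66 149 286 317 426 349 178 101 103]
 [240 240 250 259 231 188  98  42 212 322 378 419 287 138  91]
 [247 256 253 258 255 245 137  75  69 248 273 361 393 277 131]
 [268 253 257 255 251 256 154 143 120  89 169 318 431 357 176]
 [273 244 257 255 253 257 139 165 183 115 106 316 369 394 272]
 [325 264 257 255 258 256 135 194 233 170  88 243 334 411 382]
 [398 279 247 257 255 258 131 217 252 232 161 222 369 366 405]
 [420 330 269 258 258 202  90 216 256 255 238 225 310 299 386]
 [419 344 275 256 257 169  64 167 243 258 259 243 244 345 345]
 [421 385 247 213 250 229 111 111 233 260 256 260 255 308 279]
 [420 419 298 229 249 255 189 194 244 261 261 257 233 217 226]
 [423 420 385 328 271 259 241 243 253 258 260 256 190 201 314]
 [423 419 421 400 301 256 257 253 259 258 255 252 159 141 270]]
13 N 10.33 len 20.0
13 N 10.1 len 19.0
13 N 9.89 len 18.1
```

View pics/d13.png

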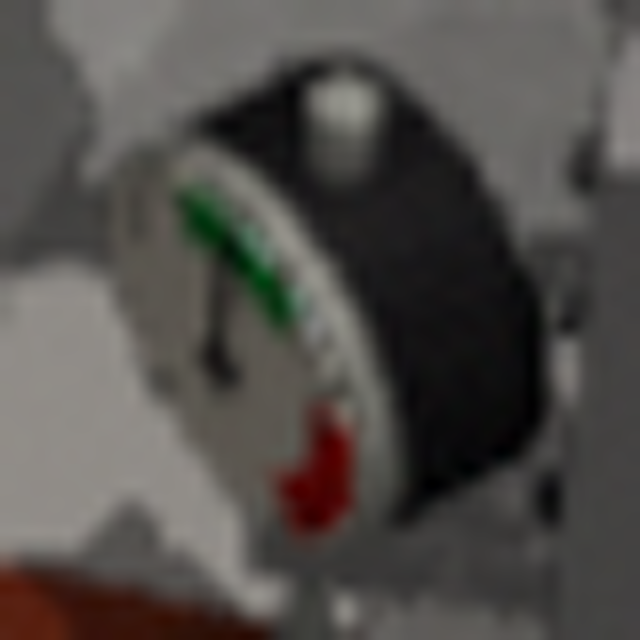

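View pics/w13.png

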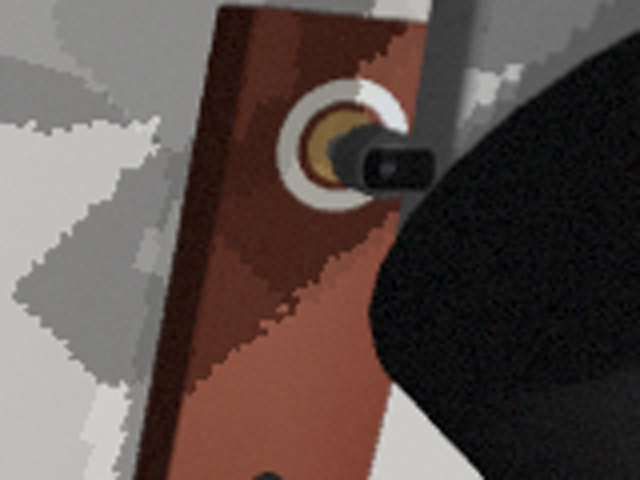

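The needle is upright in mid-green at about 10 N, and the tip is on the brass. I'll check that it holds for a second.

>>> drive_tool(
  commands=[0,0,0,0,0,0,0,0,0,0,0,0,0,0,0,0,0,0,0,0,0,0,0,0,0,0,0,0,0,0,0,0,0,0,0,0,0,0,0,0,0,0,0,0,0,0,0,0],
)

```text
time_s: 16.93
ee_pos: [461.4, 40.6, 136.2]
eef_rot: [-1.321, 1.013, -1.014]
ft_force: [-0.7, -0.8, 10.8]
grip_width: 0.264
```

```bash
python3 look.py 14; python3 - <<'E'
from ndl import *
im=ld('full14');crop('d14',im,235,275,305,345,16)
for a,b in((17,24),(18,24),(18,25)):
    p=dark(im,'r',range(235+a,235+b),np.arange(305+11,305+16));l=line(p);s=-np.sign(l[1]);read('14',[(l[2],l[3]),(l[2]+s*l[0]*5,l[3]+s*l[1]*5)])
E
```

```text
16.9333 [461.41571151  40.60015241 136.22645409] [-0.74341387 -0.77769252 10.79341355] 22.444291879229752
14 N 10.33 len 20.1
14 N 10.12 len 19.1
14 N 9.91 len 18.2
```

View pics/d14.png

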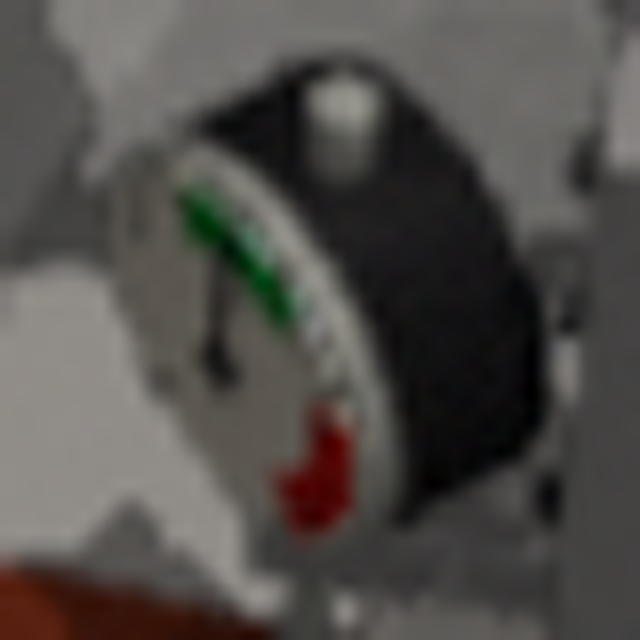

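Steady: the needle has not moved from straight up. Handing in.

```bash
python3 -c "
from workcell import workorder
print(workorder.close_job())"
```

```text
the job is handed in; nothing more can be done
None
```

The job is done and handed in at about 17 s, with the gauge at about 10 N and the fingers still holding the lever. I slid the brown bar along the plate until the brass was under the tip and let go. Then I gripped the lever's black grip and brought it down in stages.

- **Gauge:** the needle stands straight up in mid-green. My line fits gave 9.9–10.3 N, unchanged after a one-second hold. The highest reading I took was 10.3 N, well short of the red sector.
- **Tip on the brass:** the last wrist picture shows the tip face on the insert, within about 1–2 mm of its centre by eye. The scene camera put them within about 1 mm before the load.
- **Disagreement:** the height-based estimate read about 1.3 N more than the needle (10.4 N against 9.1 N). I put this down to a few mm of slip of the fingers on the grip, and I trusted the needle because its fit read 0.02 N when unloaded.
- **Not checked:** I saw no bystander touched in any picture, but I did not re-measure their positions.

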